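Release the long bench dog from the two-lane dispenser

ROBOT

A 6-joint arm with a two-finger parallel gripper is mounted at the origin on a cart in front of the work surface, level with it; the furniture and walls round the work are solid. World frame = base frame: x ahead of the robot, y to its left, z up, the work surface at z = 0. Lengths are in mm, angles in rad, forces in N, time in s.
With the tool pointing down it reaches from about 350 to 850 mm from the base axis. Payload 8.1 kg.
Tool frame: the origin (TCP) lies midway between the tips of the shut fingers; the grasp point (between the pads) lies 19 mm behind it; z points along the fingers, y is the line along which they close (so a half turn about z gives the same grasp; the last joint's range is limited). The gripper opens to 85 mm and grips with 20 to 120 N. Pads are 22 mm wide; open, the fingers measure 114 mm over their backs; the gripper's body (76 mm by 85 mm) begins 54 mm behind the grasp point. The pads swing forward as they close: fully open they stand 13 mm farther back than shut.
Start: joints at [-1.235, 0.13, 1.488, -0, 1.523, -0.085], TCP at [245.114, -547.653, 231.292] pointing down, gripper open.
Joint ranges: [-2.96, 2.96], [-0.89, 2.26], [0.02, 2.5], [-1.34, 4.48], [0, 2.73], [-2.66, 2.66]. Speed limits (rad/s): [2.39, 2.39, 2.79, 3.14, 3.14, 3.14].

INTERFACE

Orientations are given as a unit quaternion [w, x, y, z].
In Python, from cell import * gives the robot as it stands. The module is installed in compiled form; this text tells all that it offers. Calls block until the motion is done:
- goto(position, orientation): joint-space move of the TCP to a pose.
- servo_line(position, orientation=None, speed=150): straight line of the TCP; orientation=None keeps the orientation; speed is the mean speed in mm/s.
- movej(angles): joint-space move.
- open_jaws() and grab(grasp_force=None): open the fingers fully, or close them until they stop; grasp_force is the grip in N (None keeps the last).
- sleep(seconds).
- inverse_kinematics(position, orientation): joint angles nearest the present ones, or None.
- camera(name): name is "scene" or "top"; returns a dict with "image" (384x512x3 uint8, red, green, blue), "K" (3x3 intrinsics, pixels), "origin" and "attitude" of the camera in the world. Camera axes: x right, y up, looking along -z (the intrinsics and any distortion apply to the point x, -y, -z); pixel columns grow to the right and rows downward; lengths in mm; the calibration is good to about 2 mm. A picture is of the moment at which its call begins. There is no depth.
A pose or a line that the arm cannot do raises PlanningError and nothing moves.
- sign_off(): hands the job in; it is judged then, once.
Readings, each from a call of its own:
- current_clock(): time.
- current_q(): joint angles.
- current_qvel(): joint speeds.
- current_tau(): joint torques, N m.
- current_tcp_pos(): TCP position.
- current_orientation(): TCP orientation.
- current_ft_force(): force on the tool from outside, world axes, zero at the start.
- current_ft_torque(): the same for the moment, N m.
- current_opening(): finger opening in mm.
- current_finger_force(): force on a finger pad.
Only numpy, scipy, OpenCV 4.12 (cv2) and the standard library are available. Lean on these libraries where they do the work, as an engineer would, in place of code of your own. Each camera call takes 0.05 s, during which the arm holds its last target. There are 200 camera calls.

TASK

Let the longer of the two wooden bench dogs out of the dispenser into the catch tray: slide the tray squarely under that dog's lane, push the upright spring-centred lever over towards that lane and hold it there for about a second until the dog has rolled into the tray. Then ease the lever slowly back to the middle without letting it snap; the short dog must stay behind its stop in the other lane.

Things in the scene. Friction and masses are not known exactly. Their poses are not given: they have to be found in the camera images.
- dispenser: fixed two-lane plywood dispenser. Origin on the bench midway between the lanes, under the stop blades; x points up the lanes, y to one lane (on the left when the outlets face you), z up. Lane centres at y = +-70 mm, 68 mm wide; they fall 14 degrees to outlets at x = -29 mm; floor 66 mm up at the stop; walls up to 128 mm above the bench; 60 mm gap between them for the lever.
- release_lever (a joint): lean of the lever (rad) about the dispenser's x axis: 0 upright (spring-centred), + top towards the +y lane, - towards the -y lane, stops at +-0.45. It drops the stop blade of the lane it leans to: free beyond 0.28, so lean it 0.35 or more; the other blade goes on blocking. Spring 0.9 Nm/rad, 3 N at the ball. Let go, it snaps back; returning over 2.5 rad/s is a snap.
- lever_ball (a point): centre of the black 28 mm ball on the 11 mm steel lever: 125 mm from its axis, which lies 66 mm above the bench at y = 0; at x = +55 mm of the dispenser, 191 mm above the bench when upright. Nothing stands beside the lever above 128 mm.
- catch_tray (a joint): position of the tray along the dispenser's y (m): 0 = midway between the lanes, +0.070 = centred under the +y lane, -0.070 = under the -y lane; stops at +-0.095. Slides with about 1.5 N and stays where left. To catch the dog it should be within about 10 mm of the lane centre.
- tray_floor (a point): middle of the inner floor of the open wooden catch tray (outside 96 x 88 x 30 mm, inside 88 along x, 80 along y), 12 mm above the bench; axes as the dispenser's. The tray rim is 38 mm above the bench.
- tray_knob (a point): upright wooden knob on the tray's -x side, by which the tray is pushed: 14 mm stem from 40 to 65 mm above the bench, 20 mm head from 65 to 75 mm; this point is in the head, 70 mm above the bench, at x = -127 mm of the dispenser. The tray and rails round it are below 40 mm.
- long_dog: the longer bench dog: plain hardwood cylinder 40 mm in diameter, 56 mm long, lying across one lane (either of the two) against its stop blade, about 21 mm up the lane from it. Origin at the middle of the cylinder, y along its axis; its x and z turn as it rolls.
- short_dog: the short bench dog: hardwood cylinder 42 mm in diameter, 22 mm long, lying across the other lane against its stop blade, which must keep it. Origin at the middle of the cylinder, y along its axis.
Mind the look-alikes: they are no part of the job. What is shaped like the short_dog but red is not meant. There is more than one size of the long_dog; the job needs the smaller.

How it is judged (in metres and radians):
On the way, in this order (a step that is already met when the one before it is completed fails the run):
1. the lever is held over towards the long dog's lane (leaning more than 0.3 rad) for at least 0.4 s (((y of long_dog in the frame of dispenser above 0 m and value of joint release_lever above 0.3 rad) or (y of long_dog in the frame of dispenser below 0 m and value of joint release_lever below -0.3 rad))), for 0.4 s.
2. the lever is back in the middle (value of joint release_lever between -0.06 and 0.06 rad), for 0.2 s.
At the end, for the whole second after the job is handed in: The long dog lies at rest on the floor of the catch tray (its middle within 40 mm along x and 35 mm along y of the tray's middle and less than 32 mm above its floor), the lever stands in the middle (within 0.06 rad), and the short dog rests behind its stop blade in its own lane (all of step 2 and x of long_dog in the frame of tray_floor between -0.04 and 0.04 m and y of long_dog in the frame of tray_floor between -0.035 and 0.035 m and z of long_dog in the frame of tray_floor below 0.032 m and linear speed of each of long_dog, short_dog below 0.02 m/s and x of short_dog in the frame of dispenser between 0.005 and 0.06 m and z of short_dog in the frame of dispenser between 0.075 and 0.12 m); the robot touches nothing.
It fails at once if the lever snaps back: it returns towards the middle faster than 2.5 rad/s ((value of joint release_lever above 0.1 rad and velocity of joint release_lever below -2.5 rad/s) or (value of joint release_lever below -0.1 rad and velocity of joint release_lever above 2.5 rad/s)).
It fails at once if the short dog leaves its lane (x of short_dog in the frame of dispenser below 0 m).
It also fails if it takes over 48 s, if anything falls off the work surface, if the arm or the gripper's body presses on something with over 40 N, if the wrist force passes 120 N, or if a joint passes its speed limit or range.

## Working session

There is one attempt and no reset: what is moved stays moved. The work goes in short steps, each a Python script; the robot and the scene stay as the last script left them, time stands still between calls to the robot, and variables do not carry over. Pictures are saved under pics/ and viewed, at most 10 in all, crops included, and the job is handed in when it is done.

```bash
mkdir -p pics; python3 - <<'E'
from cell import *
import cv2,numpy as np,pickle
d={n:camera(n) for n in("scene","top")}
pickle.dump(d,open("c.pkl","wb"))
for n in d:
    cv2.imwrite(f"pics/{n}0.png",cv2.resize(d[n]["image"][:,:,::-1],(800,600),interpolation=cv2.INTER_CUBIC))
    print(n,{k:v for k,v in d[n].items() if k!="image"})
print(current_clock(),current_orientation())
E
```

```text
scene {'K': array([[488.78642196,   0.        , 258.57560353],
       [  0.        , 488.78642196, 193.38419068],
       [  0.        ,   0.        ,   1.        ]]), 'origin': array([ 61.50831278, 605.24915331, 797.17070777]), 'attitude': array([-0.2886832 , -0.13248362,  0.39804511,  0.86062198])}
top {'K': array([[444.04853378,   0.        , 254.78237748],
       [  0.        , 444.04853378, 189.62621851],
       [  0.        ,   0.        ,   1.        ]]), 'origin': array([ 376.71807265,  -23.19025717, 1155.64228779]), 'attitude': array([ 0.7148796 ,  0.06211951, -0.06050547, -0.6938497 ])}
0.1 [-8.80524078e-04  9.77951689e-01  2.08829374e-01 -1.02539036e-04]
```

View pics/scene0.png

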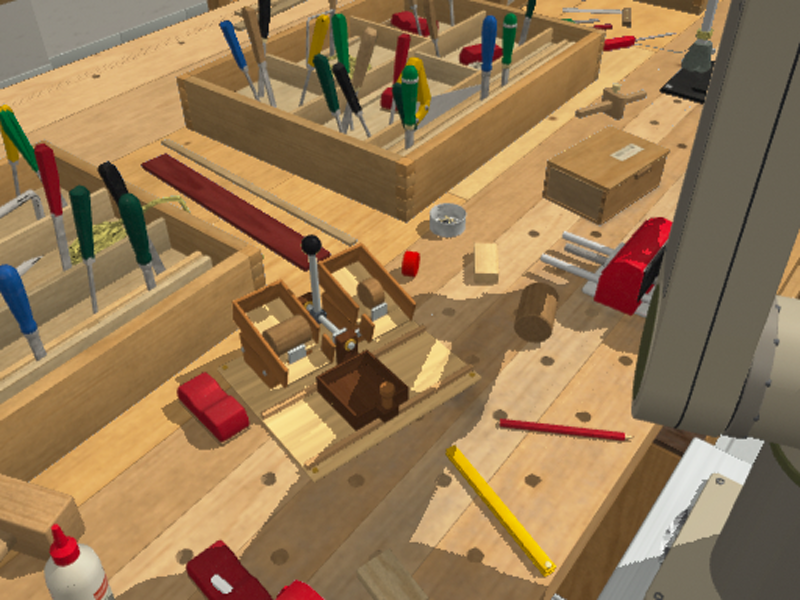

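View pics/top0.png

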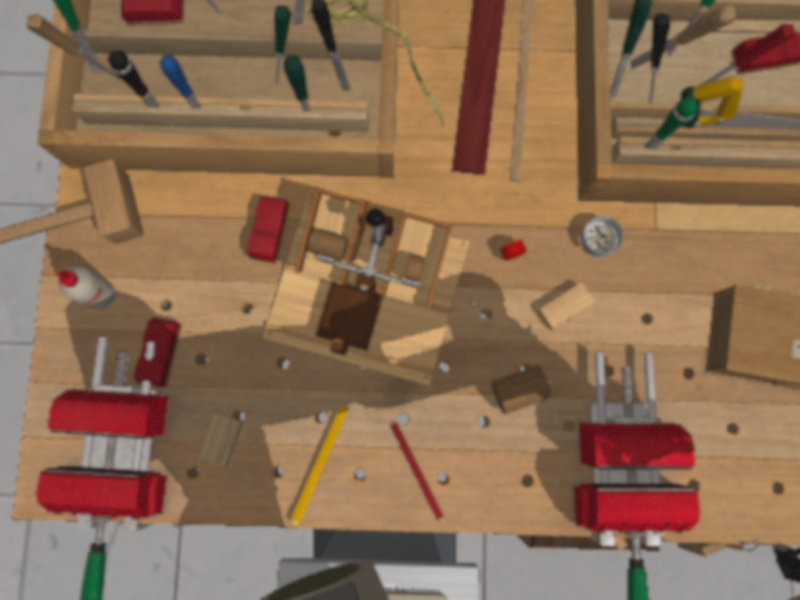

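The two dogs in the dispenser, in scene (800x600 pixels): the long one is at (288,332), in the lane on the left when the outlets face you, which is +y. The short one is at (371,292), in the -y lane. The lever ball is at (311,244) and the tray knob at (388,388).

Look-alikes: the big dark cylinder at (536,312) is the larger "long dog", and the red disc at (411,263) is the red "short dog". Neither is in the dispenser, so neither is meant. I'll confirm this in an enlarged crop.

```bash
cat > h.py <<'E'
import numpy as np,cv2
from scipy.spatial.transform import Rotation as R
def ray(c,px):
    q=c["attitude"]; r=R.from_quat([q[1],q[2],q[3],q[0]])
    v=np.linalg.inv(c["K"])@[px[0],px[1],1]; v=r.apply([v[0],-v[1],-v[2]])
    return np.array(c["origin"]),v/np.linalg.norm(v)
def plane(c,px,z):
    o,v=ray(c,px); return o+v*(z-o[2])/v[2]
def tri(c1,p1,c2,p2):
    o1,v1=ray(c1,p1);o2,v2=ray(c2,p2)
    t=np.linalg.lstsq(np.c_[v1,-v2],o2-o1,rcond=None)[0]
    a,b=o1+t[0]*v1,o2+t[1]*v2
    return (a+b)/2,np.linalg.norm(a-b)
E
python3 - <<'E'
import pickle,cv2
d=pickle.load(open("c.pkl","rb"))
def crop(n,x,y,w,h,s=4): 
    return cv2.resize(d[n]["image"][y:y+h,x:x+w,::-1],None,fx=s,fy=s,interpolation=cv2.INTER_CUBIC)
cv2.imwrite("pics/ct.png",crop("top",160,105,150,150))
cv2.imwrite("pics/cs.png",crop("scene",130,140,200,150))
E
```

```text
(no output)
```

View pics/ct.png

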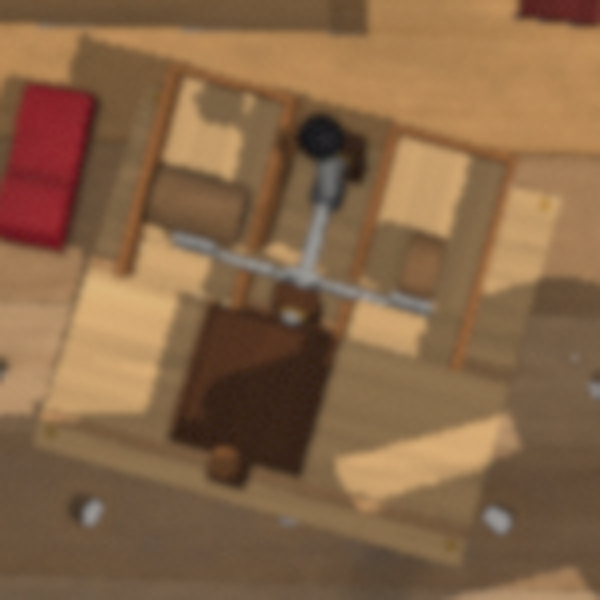

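View pics/cs.png

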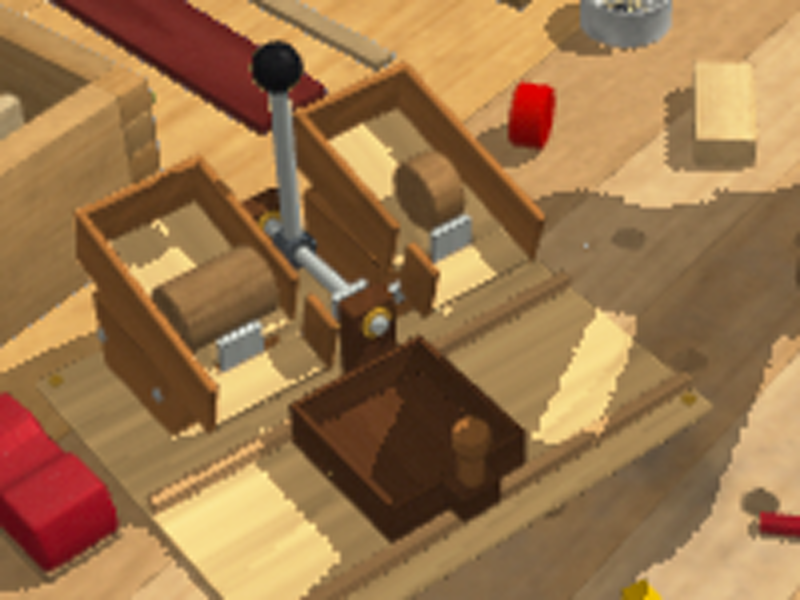

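The crops confirm it. The 56 mm dog lies behind the left (+y) blade, at top crop (197,203), and the short one behind the right (-y) blade, at (422,265). The tray is near the middle, with its knob at top crop (226,462) and scene crop (470,437). The ball is at (321,137) and (277,68).

```bash
python3 - <<'E'
from h import *; import pickle
d=pickle.load(open("c.pkl","rb"));T,S=d["top"],d["scene"]
np.set_printoptions(precision=1,suppress=True)
t=lambda u,v:(160+u/4-.375,105+v/4-.375); s=lambda u,v:(130+u/4-.375,140+v/4-.375)
print("ball",tri(T,t(321,137),S,s(277,68)),plane(T,t(321,137),191),plane(S,s(277,68),191))
print("knob",tri(T,t(226,462),S,s(470,437)),plane(T,t(226,460),72),plane(S,s(470,435),72))
def yaw(c,a,b,z):
    v=plane(c,b,z)-plane(c,a,z);return np.degrees(np.arctan2(v[1],v[0]))
print("y-axis->x yaw", yaw(T,t(452,545),t(50,430),10)-90, yaw(T,t(462,563),t(38,440),10)-90,"rod",yaw(T,t(430,308),t(180,240),66)-90,
 "walls",yaw(T,t(122,270),t(173,65),128),yaw(T,t(460,362),t(510,158),128), "scene screws",yaw(S,s(688,399),s(55,381),10)-90)
b=plane(T,t(321,137),191)
for a in(-14,-15,-16): 
    x=R.from_euler('z',a,degrees=True).as_matrix(); O=b-x@[55,0,191]
    print(a,"O",O,"knob in disp",x.T@(plane(T,t(226,460),72)-O),"screws",x.T@(plane(T,t(50,430),10)-O),x.T@(plane(T,t(452,545),10)-O))
E
```

```text
ball (array([660. ,  18.3, 192.7]), np.float64(0.6323965209039188)) [660.8  18.6 191. ] [661.4  16.6 191. ]
knob (array([488.7,  74.8,  70.4]), np.float64(0.8429173028596587)) [489.4  74.5  72. ] [489.   75.1  72. ]
y-axis->x yaw -14.21002498455924 -14.400620846777997 rod -13.791618546879192 walls -10.598560708277848 -12.308763300968511 scene screws -55.12959316026829
-14 O [607.4  31.9   0. ] knob in disp [-124.9   12.8   72. ] screws [-132.2  135.4   10. ] [-133.2 -135.4   10. ]
-15 O [607.7  32.8   0. ] knob in disp [-125.1    9.7   72. ] screws [-134.5  132.1   10. ] [-130.8 -138.7   10. ]
-16 O [607.9  33.7  -0. ] knob in disp [-125.2    6.6   72. ] screws [-136.8  128.8   10. ] [-128.3 -141.9   10. ]
```

Dispenser: yaw is about -14.2° and the origin is about (607, 32). The knob is at about y = +12.5 mm in the dispenser frame, so the tray needs to go about +57 mm. I'll grasp the knob and slide it.

```bash
cat >> h.py <<'E'
A=np.radians(-14.2); RZ=R.from_euler('z',A)
_q=(RZ*R.from_euler('x',np.pi)).as_quat(); Q=[_q[3],_q[0],_q[1],_q[2]]
BALL=np.array([660.5,18.2,191.]); O=BALL-RZ.apply([55,0,191])
D=lambda x,y,z:O+RZ.apply([x,y,z])
INV=lambda p:RZ.inv().apply(np.array(p)-O)
E
python3 - <<'E'
from cell import *; from h import *
k=INV([489,74.8,70]);print("knob",k)
open_jaws()
goto(D(k[0],k[1],170),Q)
servo_line(D(k[0],k[1],50),speed=120)
print(current_ft_force()); grab(20)
print("open",current_opening(),current_finger_force(),current_ft_force())
servo_line(D(k[0],70,50),speed=50)
print(INV(current_tcp_pos()),current_ft_force(),current_opening())
open_jaws(); servo_line(D(k[0],70,170),speed=150)
goto(D(-60,0,290),Q)
for n in("top","scene"):
    c=camera(n); cv2.imwrite(f"pics/{n}1.png",c["image"][:,:,::-1])
t=cv2.imread("pics/top1.png")[105:255,140:300];s=cv2.imread("pics/scene1.png")[140:290,120:280]
cv2.imwrite("pics/m1.png",cv2.resize(np.hstack([t,s]),None,fx=2.5,fy=2.5,interpolation=cv2.INTER_CUBIC))
print(current_clock())
E
```

```text
knob [-125.14427555   12.80039013   70.        ]
[0.1070704  0.37593572 0.24372326]
open 18.63374008471359 19.507480611791834 [-0.7836541  -0.21046108  2.89629785]
[-125.0525389    70.68343152   50.19631795] [-0.17360339  1.93026281  5.53676183] 18.60780865236364
8.1417
```

View pics/m1.png

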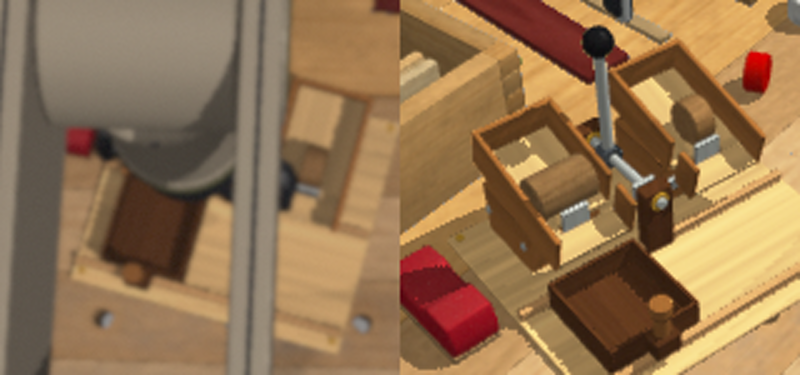

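The tray, at (620,310) in the composite, now sits in front of the left lane. The knob head is at about (660,303), scene pixel (224,261). I'll check that number, then work the lever and hold it.

```bash
python3 - <<'E'
from cell import *; from h import *; import pickle
S=pickle.load(open("c.pkl","rb"))["scene"]
print("knob",INV(plane(S,(224,261),71)))
goto(D(55,0,290),Q); servo_line(D(55,0,178),speed=120)
print(current_ft_force()); grab(20)
print("open",current_opening(),current_finger_force(),current_ft_force())
if current_opening()>20:
    for a in np.linspace(0,.39,6)[1:]:
        servo_line(D(55,125*np.sin(a),53+125*np.cos(a)-1*0),speed=50)
        print(round(a,2),current_ft_force().round(1),current_opening())
    sleep(1.3)
c=camera("scene"); im=c["image"][140:290,120:280,::-1]
cv2.imwrite("pics/s2.png",cv2.resize(im,None,fx=3.5,fy=3.5,interpolation=cv2.INTER_CUBIC)); print(current_clock())
E
```

```text
knob [-122.84134927   68.877571     71.        ]
[ 0.19093651 -0.02682069  1.30174794]
open 26.20121395782878 19.57212209701538 [-0.67926487 -0.94423632  1.84414442]
0.08 [ 0.3 -2.7  3.3] 26.53235931770233
0.16 [ 0.8 -3.8  3.7] 26.45796436285307
0.23 [ 0.6 -2.5  4.8] 26.62296207365669
0.31 [ 2.  -3.1  2.7] 26.106248409531943
0.39 [ 1.3 -4.9  2.1] 26.318501808707435
13.3917
```

View pics/s2.png

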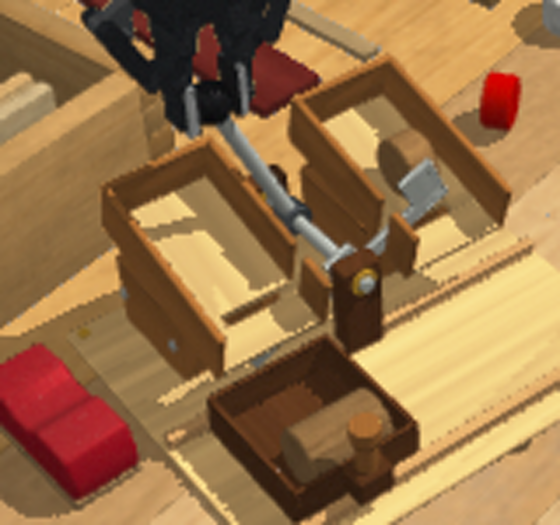

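The long dog lies in the tray at (337,435). The short dog is still behind its blade at (405,160), and the left lane is empty. Next I'll ease the lever back slowly and release it.

```bash
python3 - <<'E'
from cell import *; from h import *
for a in np.linspace(.39,0,6)[1:]:
    servo_line(D(55,125*np.sin(a),53+125*np.cos(a)),speed=35)
    print(round(a,2),current_ft_force().round(1),current_opening())
sleep(.4); open_jaws(); sleep(.3); servo_line(D(55,0,290),speed=120); goto(D(-60,0,330),Q); sleep(.5)
c=camera("scene"); im=c["image"][140:290,120:280,::-1]
cv2.imwrite("pics/s3.png",cv2.resize(im,None,fx=3.5,fy=3.5,interpolation=cv2.INTER_CUBIC)); print(current_clock())
E
```

```text
0.31 [4.1 0.2 1.8] 26.182326045826066
0.23 [0.5 2.  5.9] 26.525985288269844
0.16 [-0.5  2.5  4. ] 26.191685404041934
0.08 [-0.4  2.1  2.4] 26.314421644188236
0.0 [-2.5  2.7  4.9] 26.191336290160198
19.0167
```

View pics/s3.png

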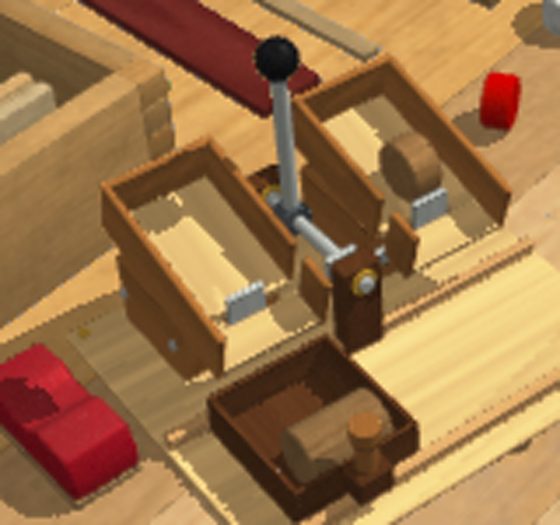

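The lever is upright with its ball at (277,58). The long dog is at rest in the tray at (337,435), the short dog is behind its blade at (410,165), and the robot is clear of everything.

```bash
python3 -c "
from cell import *
print(sign_off())"
```

```text
the job is handed in; nothing more can be done
None
```

I handed the job in at about 19 s of the 48 s allowed: the long dog is at rest in the tray, the lever was eased back to the middle without a snap, and the short dog is still behind its stop; the judge's verdict was not shown.

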